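# Index the sorting plate and wipe the scrap into the pan

### The arm

A 6-joint arm with a two-finger parallel gripper is mounted at the origin on the work surface. World frame = base frame: x ahead of the robot, y to its left, z up, the work surface at z = 0. Lengths are in m, angles in rad, forces in N, time in s.
With the tool pointing down it reaches from about 0.35 to 0.775 m from the base axis. Payload 7.3 kg.
Tool frame: the origin (TCP) lies between the finger pads; the fingertips stand 14 mm ahead of it and the grasp point (between the pads) lies 5 mm behind it; z points along the fingers, y is the line along which they close (so a half turn about z gives the same grasp; the last joint's range is limited). The gripper opens to 92 mm and grips with 3 to 60 N. Pads are 19 mm wide; open, the fingers measure 130 mm over their backs; the gripper's body (75 mm by 190 mm) begins 47 mm behind the grasp point.
Start: joints at [0.974, 0.342, 1.524, -0, 1.275, -0.146], TCP at [0.229, 0.473, 0.241] pointing down, gripper open.
Joint ranges: [-2.53, 2.53], [-0.77, 2.02], [0.04, 2.7], [-1, 4.14], [0.28, 2.66], [-3.11, 3.11]. Speed limits (rad/s): [2.57, 2.57, 3.14, 3.14, 3.14, 3.14].

### API

Orientations are given as [roll, pitch, yaw] about the fixed x, y, z axes, in that order (R = Rz(yaw) Ry(pitch) Rx(roll)).
In Python, from cell import robot, eyes gives the robot as it stands. The module is installed in compiled form; this text tells all that it offers.
- The arm moves only by the shell command python3 -m handwheel 'ROWS' [FORCE]. ROWS is JSON, one flat list of numbers, 5 for each row, row after row: the shift along the world's x, y, z in mm, then the turn about the world's z in rad, then the opening, from 0 (shut) to 1 (fully open). In form: [x, y, z, spin, jaw, x, y, z, spin, jaw, ...]. A call has 1 to 8 rows; each row shifts and turns the commanded pose from where the row before left it; what a row does not reach is not made up. A row lasts 1/10 s, in which the tool goes at most 50 mm and 8.59 degrees, less where a joint would pass 70% of its speed; a pose out of reach is approached as far as the arm can. A call with a gripper value outside its range is refused whole. The fingers move at their own pace and stop on an object; FORCE is the grip in N (left out, the last holds). Time passes only in rows, so rows that do not move let the fingers close. It gives the time, the measured TCP pose, the force, the opening and the grip force at its end, in the units of the state.
- robot.observe(): the state, without advancing time (a new reading comes with each control period).
- eyes.read_camera(name): name is "scene" or "side" or "wrist"; returns (picture, depth): 420x560x3 uint8, blue, green, red; 420x560 float32, m along the optical axis (not along the pixel's ray), 0 where there is no reading.
- eyes.calibration(name): a dict with "fx", "fy", "cx", "cy" (pixels), "dist_coeffs" ([k1, k2, p1, p2, k3] as OpenCV has them; the pictures are not rectified), "world_to_cam" (4x4, takes a point from world to camera coordinates). Camera axes: x right, y down, z forward; pixel columns grow to the right and rows downward; lengths in m; the calibration is good to about 2 mm. A picture is of the moment at which its call begins: read the wrist's pose just before it. calibration takes no time and is no camera call; for the wrist camera it gives the pose at the moment of the call.
- robot.hand_in(): hands the job in; it is judged then, once.
The state is a dict: "time": time; "qpos": joint angles; "qvel": joint speeds; "joint_efforts": joint torques, N m; "tool_pos": TCP position; "tool_rot": TCP orientation; "contact_force": force on the tool from outside, world axes, zero at the start; "torque": the same for the moment, N m; "opening": finger opening in m; "grip_force": force on a finger pad.
Only numpy, scipy, OpenCV 4.12 (cv2) and the standard library are available. Lean on these libraries where they do the work, as an engineer would, in place of code of your own. Each camera call takes 0.05 s, during which the arm holds its last target. There are 200 camera calls.

### The job

Pull up the sprung plunger of the indexing table, swing the plate round until its open end faces the empty scrap pan, and let the plunger drop fully home there with the scrap still on the plate. Then pick up the scraper block and with it, never with the fingers, wipe all four pieces of scrap off the open end into the pan. Finally stand the scraper upright on the bench, with the plunger still home and the other things on the bench left where they were.

Things in the scene. Friction and masses are not known exactly. Their poses are not given: they have to be found in the camera images.
- index_base: Fixed base of the indexing table: grey disc 160 mm across with a steel notched ring (top 36 mm above the bench). Origin on the turning axis at bench level. Five notches 55 degrees apart lock the plate with its open end at 0, +/-55 or +/-110 degrees (about z) from this x axis. It starts locked at 0; four round things stand at the other stations, 145 mm from the axis.
- plate (a joint): Turn of the plate about the vertical axis in rad: 0 when its x axis is that of the base, positive anticlockwise from above, range +/-2.1. Light friction with the plunger lifted; locked when it is home (0.02 rad of play).
- plate_centre (a point): On the turning axis at the plate's top, 70 mm above the bench; axes turn with the plate, x to the open end. Aluminium plate from x = -46 to +105 mm, 8 mm high fences on three sides (inner faces x = -40, y = +/-43 mm); the end at x = +105 mm is open and overhangs the near rim of what stands there. Scrap starts at x = 0 to 92 mm; the strip behind it is clear.
- plate_mouth (a point): Middle of the plate's open edge, at the top surface, 105 mm from the turning axis.
- plunger (a joint): Lift of the plunger in m: 0 fully home in a notch, 0.022 highest. Its pin clears the notched ring at 0.012; resting on the ring between notches it also reads about 0.012. A spring pulls it down with 4 to 8 N.
- plunger_knob (a point): Middle of the plunger's knob: black upright cylinder, 26 mm in diameter, 88 to 112 mm above the bench when home, spinning freely on its stem. The plate carries it behind the closed end, 70 mm from the axis on its -x side: moving the lifted knob along its arc turns the plate. The boss under it is 76 mm high, the fence beside it 78 mm (above the bench).
- scrap_pan: Empty open round steel pan, the only open vessel at the table's stations: 122 mm across the rim (inside 114 mm), 45 mm high, floor 5 mm thick; fixed. Origin: centre of its underside. It stands at one of the stations +/-55, +/-110 degrees.
- scraper: Scraper block of pale wood standing on its grey blade, on the bench at the left or right: body 22 (x) by 76 (y) by 50 mm high, above it a handle bar 18 (x) by 60 (y) mm from 50 to 94 mm high; 0.16 kg. Origin: centre of the blade's underside; y runs along the blade, z up. Grip the handle across its 18 mm about 72 mm above the blade.
- scrap_ring: Scrap: steel ring 32 mm in diameter, 8 mm thick, lying on the plate. Origin: centre of its underside.
- scrap_bar: Scrap: steel bar 32 x 12 x 9 mm lying on the plate. Origin: centre of its underside.
- scrap_tee: Scrap: T-shaped steel sprue 30 x 20 mm, 8 mm thick, lying on the plate. Origin: in its underside, near the middle.
- scrap_button: Scrap: steel disc 28 mm in diameter, 10 mm thick, lying on the plate. Origin: centre of its underside.
- tin: Bystander: closed round aluminium tin, 114 mm across, 46 mm high, at one of the stations. Origin: centre of its underside.
- wood_block: Bystander: round wooden block 112 mm across, 34 mm high with two bangles on it (46 mm in all), at one of the stations. Origin: centre of its underside.
- rubber_pad: Bystander: round black rubber pad 110 mm across, 24 mm high with a bangle on it, at one of the stations. Origin: centre of its underside.
- ring_box: Bystander: beige box 90 x 60 x 53 mm on the bench on the side where the scraper is not. Origin: centre of its underside.
- bottle: Bystander: glass bottle 54 mm across, 135 mm high. Origin: centre of its underside.
- jar: Bystander: clear jar 64 mm across, 85 mm high. Origin: centre of its underside.
- graver: Bystander: hand tool with a red handle, 150 mm long, lying on the bench.
Things that resemble listed ones, but are neither listed nor needed, are in the scene too. There is more than one size of the scraper; the one meant has the size given above.

How it is judged:
On the way, in this order (a step that is already met when the one before it is completed fails the run):
1. the plunger is lifted clear of the notched ring (value of joint plunger above 0.0125 m), for 0.1 s.
2. the plunger is home with the open end at the scrap pan and all the scrap still on the plate (value of joint plunger below 0.002 m and horizontal distance between plate_mouth and scrap_pan below 0.048 m and height (world z) of each of scrap_ring, scrap_bar, scrap_tee, scrap_button above 0.06 m), for 0.3 s.
3. the scraper is on the plate with the scrap (horizontal distance between scraper and plate_centre below 0.12 m and height (world z) of scraper between 0.06 and 0.079 m and height (world z) of any of scrap_ring, scrap_bar, scrap_tee, scrap_button above 0.06 m), for 0.1 s.
4. all four pieces of scrap are in the pan (horizontal distance between each of scrap_ring, scrap_bar, scrap_tee, scrap_button and scrap_pan below 0.058 m and height (world z) of each of scrap_ring, scrap_bar, scrap_tee, scrap_button below 0.043 m), for 0.2 s.
At the end, for the whole second after the job is handed in: Plunger lift under 2 mm; middle of the plate's open edge within 48 mm of the pan's axis; all four scrap pieces in the pan (within 58 mm of its axis, undersides below 43 mm); scraper released, upright on the bench (underside within 6 mm of it, tilt under 0.1 rad); all at rest (all of step 4 and value of joint plunger below 0.002 m and horizontal distance between plate_mouth and scrap_pan below 0.048 m and height (world z) of scraper below 0.006 m and angle between scraper's own z axis and vertical below 0.1 rad and linear speed of scraper below 0.02 m/s and linear speed of each of scrap_ring, scrap_bar, scrap_tee, scrap_button below 0.03 m/s); the robot touches nothing.
It fails at once if the gripper's fingers or the arm touch a piece of scrap (contact force between any of the fingers, the arm and scrap_ring above 0.5 N or contact force between any of the fingers, the arm and scrap_bar above 0.5 N or contact force between any of the fingers, the arm and scrap_tee above 0.5 N or contact force between any of the fingers, the arm and scrap_button above 0.5 N).
It fails at once if a bystander is pushed more than 25 mm from its place (distance of any of tin, wood_block, rubber_pad, ring_box, bottle, jar, graver from where it was at the start of the episode above 0.025 m).
It also fails if it takes over 61 s, if anything falls off the work surface, if the arm or the gripper's body presses on something with over 40 N, if the wrist force passes 120 N, or if a joint passes its speed limit or range.

## Working session

There is one attempt and no reset: what is moved stays moved. The work goes in short steps, Python scripts to look and compute and a shell command to move; the robot and the scene stay as the last step left them, time stands still between calls to the robot, and variables do not carry over. Pictures are saved under pics/ and viewed, at most 10 in all, crops included, and the job is handed in when it is done.

```bash
mkdir -p pics; cat > h.py <<'E'
import numpy as np, cv2
from cell import robot, eyes
def snap(name):
    c=eyes.calibration(name); im,d=eyes.read_camera(name); return im,d,c
def cloud(d,c):
    h,w=d.shape; u,v=np.meshgrid(np.arange(w),np.arange(h))
    K=np.array([[c['fx'],0,c['cx']],[0,c['fy'],c['cy']],[0,0,1.]])
    n=cv2.undistortPoints(np.stack([u,v],-1).reshape(-1,1,2).astype(np.float64),K,np.array(c['dist_coeffs'])).reshape(h,w,2)
    P=np.concatenate([n*d[...,None],d[...,None]],-1)
    M=np.linalg.inv(np.array(c['world_to_cam']))
    W=P@M[:3,:3].T+M[:3,3]; W[d==0]=np.nan; return W
E
python3 - <<'E'
from h import *
for n in ['scene','side']:
    im,d,c=snap(n); cv2.imwrite(f'pics/{n}0.png',im); np.save(f'{n}0.npy',cloud(d,c)); np.save(f'{n}0im.npy',im)
    print(n,np.linalg.inv(np.array(c['world_to_cam']))[:3].round(2))
print(robot.observe())
E
```

```text
scene [[ 0.87  0.33 -0.37  1.02]
 [ 0.5  -0.6   0.63 -0.76]
 [-0.01 -0.72 -0.69  0.93]]
side [[ 0.92 -0.3   0.27  0.28]
 [-0.4  -0.68  0.62 -0.59]
 [-0.01 -0.67 -0.74  0.8 ]]
{'time': 0.1, 'qpos': array([ 9.73983462e-01,  3.42645135e-01,  1.52493567e+00, -3.09650371e-05,
        1.27538865e+00, -1.45972200e-01]), 'qvel': array([-0.00202542, -0.00145623, -0.00185653,  0.00093937,  0.00067854,
        0.00170248]), 'joint_efforts': array([ 1.86012810e-03, -4.32002878e+01, -2.44696516e+01,  7.20755383e-02,
        5.25381393e-02, -6.16438911e-05]), 'tool_pos': array([0.22853113, 0.47226308, 0.2401136 ]), 'tool_rot': array([-3.14022618e+00, -1.70965690e-04,  2.69076091e+00]), 'contact_force': array([-0.35592125,  0.14684103, -1.00000192]), 'torque': array([-0.00570073,  0.01486386, -0.0031042 ]), 'grip_force': 0.0, 'opening': 0.09172022119935057}
```

View pics/scene0.png

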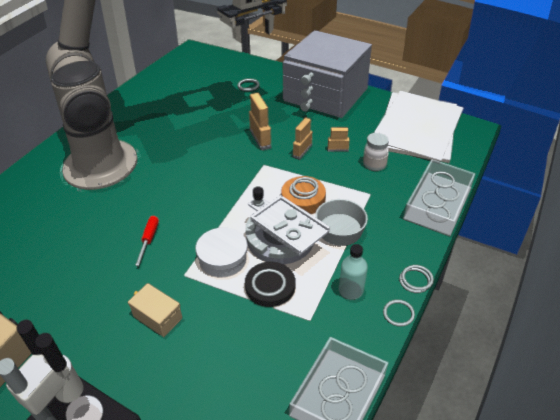

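View pics/side0.png

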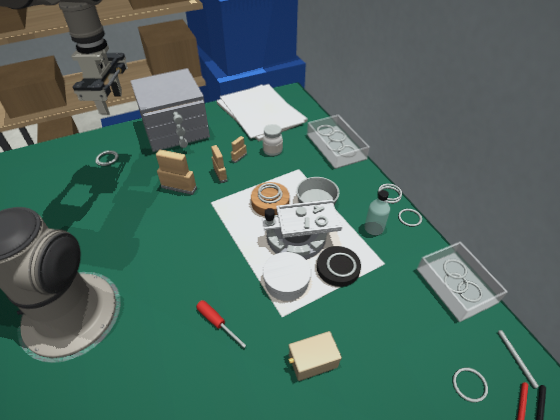

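The scene view shows the plate at about (290,225), the knob at (258,193), the pan at (340,222) and the tin at (221,250). The pad is at (270,283) and the wood block at (303,190). There are three scraper look-alikes at (260,120), (302,138) and (338,138). Next I measure them.

```bash
cat > m.py <<'E'
from h import *
for n,boxes in {'scene':dict(knob=(248,183,268,212),pan=(312,195,370,246),sA=(245,90,275,150),sB=(288,115,316,160),sC=(325,122,352,155),plate=(245,197,332,255),tin=(194,226,250,275),jar=(362,132,392,172),bottle=(335,245,372,302)),
 'side':dict(knob=(262,205,278,225),pan=(293,176,343,206),sA=(152,148,200,196),sB=(208,143,230,184),sC=(228,134,248,162),plate=(264,200,343,250))}.items():
    W=np.load(n+'0.npy'); 
    for k,(a,b,c,d) in boxes.items():
        P=W[b:d,a:c].reshape(-1,3); P=P[np.isfinite(P[:,0])]
        lo={'knob':.085,'plate':.074,'pan':.038}.get(k,.012); hi={'plate':.082,'pan':.055,'knob':.12}.get(k,.2)
        P=P[(P[:,2]>lo)&(P[:,2]<hi)]
        if len(P)<8: print(n,k,len(P));continue
        top=P[P[:,2]>P[:,2].max()-.008]
        r=cv2.minAreaRect(P[:,:2].astype(np.float32)*1000); rt=cv2.minAreaRect(top[:,:2].astype(np.float32)*1000)
        print(n,k,len(P),'zmax',P[:,2].max().round(3),'all',np.round(r[0]),np.round(r[1]),round(r[2],1),'top',len(top),np.round(rt[0]),np.round(rt[1]),round(rt[2],1),'med',np.median(top,0).round(3))
E
python3 m.py
```

```text
scene knob 142 zmax 0.117 all [519.  15.] [26. 25.] 76.1 top 78 [516.  16.] [23. 26.] 30.9 med [0.517 0.013 0.114]
scene pan 426 zmax 0.051 all [689. 103.] [121. 149.] 32.7 top 281 [690. 101.] [121. 144.] 32.0 med [0.705 0.113 0.046]
scene sA 814 zmax 0.138 all [344. 308.] [ 33. 110.] 50.4 top 137 [341. 311.] [24. 83.] 48.7 med [0.345 0.31  0.133]
scene sB 510 zmax 0.101 all [477. 318.] [82. 23.] 86.8 top 83 [475. 317.] [19. 63.] 2.4 med [0.475 0.318 0.095]
scene sC 400 zmax 0.077 all [560. 372.] [59. 27.] 22.5 top 60 [558. 375.] [45. 18.] 31.7 med [0.558 0.374 0.073]
scene plate 1037 zmax 0.082 all [595.  -5.] [102. 190.] 75.3 top 1037 [595.  -5.] [102. 190.] 75.3 med [ 0.609 -0.002  0.078]
scene tin 2027 zmax 0.054 all [ 505. -119.] [117. 137.] 31.4 top 1272 [ 503. -121.] [112. 113.] 69.1 med [ 0.503 -0.121  0.048]
scene jar 836 zmax 0.092 all [665. 418.] [ 63. 181.] 9.7 top 234 [673. 365.] [59. 55.] 61.7 med [0.673 0.364 0.087]
scene bottle 1093 zmax 0.14 all [794. -69.] [53. 43.] 13.6 top 111 [793. -63.] [24. 24.] 23.7 med [ 0.794 -0.064  0.136]
side knob 116 zmax 0.114 all [515.  12.] [24. 22.] 66.4 top 71 [515.  12.] [23. 22.] 67.6 med [0.515 0.01  0.111]
side pan 172 zmax 0.048 all [698.  96.] [103. 119.] 63.6 top 139 [698.  96.] [103. 119.] 63.6 med [0.718 0.115 0.043]
side sA 1200 zmax 0.133 all [318. 383.] [ 80. 256.] 16.1 top 192 [337. 310.] [27. 87.] 48.5 med [0.339 0.307 0.13 ]
side sB 317 zmax 0.096 all [470. 316.] [23. 80.] 5.1 top 83 [472. 315.] [17. 59.] 2.0 med [0.472 0.314 0.093]
side sC 244 zmax 0.073 all [556. 371.] [59. 18.] 28.2 top 51 [557. 372.] [45. 15.] 31.0 med [0.555 0.37  0.07 ]
side plate 625 zmax 0.082 all [595.  -8.] [103. 186.] 74.3 top 625 [595.  -8.] [103. 186.] 74.3 med [ 0.604 -0.003  0.077]
```

```bash
python3 -m handwheel '[20,-32,0,0.02,1,25,-40,0,0.02,1,25,-40,0,0.02,1,25,-40,0,0.02,1,25,-40,0,0.02,1,25,-40,0,0.02,1,25,-40,0,0.02,1,25,-40,0,0.02,1]'; python3 -m handwheel '[25,-40,0,0.02,1,25,-40,0,0.01,1,20,-35,0,0,1,10,-15,0,0,1,0,0,0,0,1,0,0,0,0,1]'
python3 - <<'E'
from h import *
im,d,c=snap('wrist'); cv2.imwrite('pics/w1.png',im); np.save('w1.npy',cloud(d,c)); np.save('w1im.npy',im)
s=robot.observe(); print(s['tool_pos'],s['tool_rot'],s['time'])
E
```

```text
time: 0.9
tool_pos: [0.4242, 0.1588, 0.2406]
tool_rot: [3.142, -0.0, 2.852]
contact_force: [1.6, 0.5, 0.6]
opening: 0.0917
grip_force: 0.0
time: 1.5
tool_pos: [0.5031, 0.0313, 0.2403]
tool_rot: [3.141, -0.002, 2.88]
contact_force: [-0.4, 0.4, 0.0]
opening: 0.092
grip_force: 0.0
[0.50295019 0.0317437  0.24051638] [ 3.14115725e+00 -1.23540495e-03  2.88157376e+00] 1.55
```

View pics/w1.png

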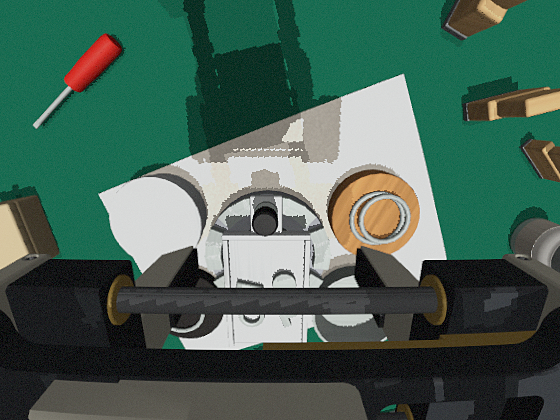

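The wrist view shows the knob at (264,217) and the wood block at (375,212). The plate fences run downward from about (225,240) and (305,240).

```bash
python3 - <<'E'
from h import *
W=np.load('w1.npy')
def sel(a,b,c,d,lo,hi):
    P=W[b:d,a:c].reshape(-1,3); return P[(P[:,2]>lo)&(P[:,2]<hi)]
def circ(P):
    (x,y),r=cv2.minEnclosingCircle(P[:,:2].astype(np.float32)*1000); return round(x,1),round(y,1),round(r,1),np.median(P[:,2]).round(4),len(P)
print('knob',circ(sel(248,195,282,240,.105,.125)))
print('wood',circ(sel(322,165,425,250,.028,.04)))
print('tin',circ(sel(100,165,210,260,.04,.052)))
P=sel(215,236,318,345,.074,.083)
r=cv2.minAreaRect(P[:,:2].astype(np.float32)*1000);print(r,len(P))
# back fence line & plate direction via side fences
for nm,a,c in(('L',222,232),('R',296,312)):
    Q=sel(a,240,c,330,.075,.083); 
    if len(Q)>5: l=cv2.fitLine(Q[:,:2].astype(np.float32)*1000,cv2.DIST_HUBER,0,.01,.01).ravel(); print(nm,l,np.degrees(np.arctan2(l[1],l[0])),len(Q))
E
```

```text
knob (515.7, 16.0, 12.9, np.float64(0.1119), 544)
wood (571.3, 131.1, 66.4, np.float64(0.0343), 4838)
tin (500.9, -120.6, 57.5, np.float64(0.046), 6034)
((610.4248657226562, -9.173301696777344), (98.39500427246094, 146.83941650390625), 75.20162963867188) 1897
L [ 9.6587169e-01 -2.5902089e-01  5.7654120e+02 -4.7684532e+01] -15.011973 331
R [ 9.6778291e-01 -2.5178596e-01  6.0164166e+02  4.0600067e+01] -14.583221 338
```

```bash
python3 -m handwheel '[7,-8,-25,0,1,6,-8,-25,0,1,0,0,-30,0,1,0,0,-25,0,1,0,0,-20,0,1,0,0,-12,0,1,0,0,-4.5,0,1,0,0,0,0,1]'; python3 -m handwheel '[0,0,0,0,0,0,0,0,0,0,0,0,0,0,0,0,0,0,0,0,0,0,0,0,0,0,0,0,0,0,0,0,0,0,0,0,0,0,0,0]' 30
```

```text
time: 2.35
tool_pos: [0.5166, 0.0153, 0.0994]
tool_rot: [3.141, -0.0, 2.882]
contact_force: [0.8, 1.0, 0.4]
opening: 0.0918
grip_force: 0.0
time: 3.15
tool_pos: [0.5167, 0.0145, 0.0992]
tool_rot: [3.142, -0.0, 2.881]
contact_force: [-0.4, -0.0, -0.3]
opening: 0.0327
grip_force: 0.0
```

```bash
python3 -m handwheel '[0,0,0,0,0,0,0,0,0,0,0,0,0,0,0]' 30; python3 -m handwheel '[0,0,5,0,0,0,0,5,0,0,0,0,4,0,0,0,0,3,0,0,0,0,0,0,0,0,0,0,0,0]'
```

```text
time: 3.45
tool_pos: [0.5167, 0.0146, 0.0992]
tool_rot: [3.141, 0.0, 2.881]
contact_force: [0.7, 0.3, -0.1]
opening: 0.025
grip_force: 30.0
time: 4.05
tool_pos: [0.5166, 0.0146, 0.1161]
tool_rot: [3.142, -0.0, 2.881]
contact_force: [0.9, 0.9, -7.3]
opening: 0.0252
grip_force: 30.0
```

```bash
python3 -m handwheel '[-1.3,-6.5,0,0.095,0,-0.7,-6.6,0,0.095,0,-0.1,-6.6,0,0.095,0,0.6,-6.6,0,0.095,0,1.2,-6.5,0,0.095,0,1.8,-6.3,0,0.095,0,2.4,-6.1,0,0.095,0,2.9,-5.9,0,0.095,0]'; python3 -m handwheel '[3.3,-5.6,0,0.095,0,3.7,-5.3,0,0.095,0,0,0,0,0,0,0,0,0,0,0]'
```

```text
time: 4.85
tool_pos: [0.5233, -0.0359, 0.1158]
tool_rot: [3.14, -0.0, -2.639]
contact_force: [2.4, 3.7, -8.0]
opening: 0.0249
grip_force: 30.0
time: 5.25
tool_pos: [0.5311, -0.0472, 0.1161]
tool_rot: [-3.141, 0.001, -2.453]
contact_force: [5.2, 1.8, -7.7]
opening: 0.0249
grip_force: 30.0
```

```bash
python3 -m handwheel '[0,0,-4,0,0,0,0,-4,0,0,0,0,-4,0,0,0,0,-3,0,0,0,0,-2,0,0,0,0,0,0,0,0,0,0,0,0]'
```

```text
time: 5.95
tool_pos: [0.5311, -0.0472, 0.0995]
tool_rot: [-3.141, 0.001, -2.453]
contact_force: [4.7, 2.4, -4.3]
opening: 0.0251
grip_force: 30.0
```

```bash
python3 -m handwheel '[0,0,-0.7,0,0,0,0,0,0,0]'; python3 -m handwheel '[0,0,0,0,0.3,0,0,0,0,0.7,0,0,0,0,1,0,0,0,0,1,0,0,0,0,1,0,0,0,0,1]';  python3 -m handwheel '[0,0,10,0,1,0,0,30,0,1,0,0,40,0,1,0,0,40,0,1,0,0,20,0,1,0,0,0,0,1]'
python3 - <<'E'
from h import *
im,d,c=snap('wrist'); cv2.imwrite('pics/w2.png',im); W=cloud(d,c);np.save('w2.npy',W)
s=robot.observe(); print(s['tool_pos'],s['tool_rot'])
P=W.reshape(-1,3);P=P[(P[:,2]>.1)&(P[:,2]<.13)&(np.hypot(P[:,0]-.53,P[:,1]+.047)<.03)]
print(len(P),np.median(P,0),cv2.minEnclosingCircle(P[:,:2].astype(np.float32)*1000))
im,d,c=snap('side'); cv2.imwrite('pics/s2.png',cv2.resize(im[160:320,180:400],None,fx=3,fy=3))
E
```

```text
time: 6.15
tool_pos: [0.5312, -0.0473, 0.0992]
tool_rot: [-3.14, 0.001, -2.453]
contact_force: [4.1, 3.5, 0.1]
opening: 0.0253
grip_force: 30.0
time: 6.75
tool_pos: [0.5304, -0.0475, 0.0985]
tool_rot: [3.141, -0.0, -2.452]
contact_force: [0.1, 0.7, -0.4]
opening: 0.063
grip_force: 0.0
time: 7.35
tool_pos: [0.532, -0.0478, 0.2427]
tool_rot: [-3.136, 0.005, -2.452]
contact_force: [0.5, -0.5, -0.0]
opening: 0.0917
grip_force: 0.0
[ 0.53107149 -0.04753062  0.24039086] [-3.13867021e+00  2.23968191e-03 -2.45228760e+00]
592 [ 0.52913062 -0.04895198  0.11185206] ((530.39306640625, -47.96891403198242), 12.957778930664062)
```

View pics/w2.png

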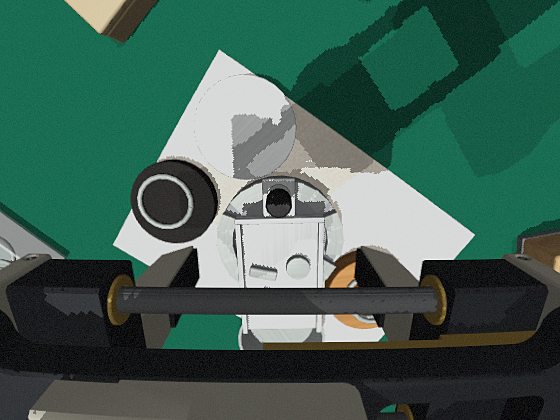

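The plate's open end now points over the pan, between the pad at (175,200) and the wood block at (360,290). The knob is at (279,203) with its top at 112 mm, so it is home. The bar is at (262,270) and the button at (297,266), both still on the plate. Next, the scraper.

```bash
python3 -m handwheel '[-4,25,0,-0.148,1,-4,25,0,-0.148,1,-4,25,0,-0.148,1,-4,25,0,-0.148,1,-4,25,0,-0.148,1,-4,25,0,-0.148,1,-4,25,0,-0.148,1,-4,25,0,-0.148,1]'; python3 -m handwheel '[-4,25,0,-0.148,1,-4,25,0,-0.148,1,-4,25,0,-0.148,1,-4,25,0,-0.148,1,-4,25,0,-0.148,1,-4,25,0,-0.148,1,-2,14,0,-0.148,1,0,0,0,0,1]'
python3 -m handwheel '[0,0,0,0,1]'
cat > sc.py <<'E'
from h import *
im,d,c=snap('wrist'); W=cloud(d,c); np.save('w3.npy',W); cv2.imwrite('pics/w3.png',im)
s=robot.observe(); print(s['tool_pos'],s['tool_rot'],s['time'])
P=W.reshape(-1,3); P=P[np.hypot(P[:,0]-.473,P[:,1]-.317)<.06]
for lo,hi in((.088,.1),(.044,.056)):
    Q=P[(P[:,2]>lo)&(P[:,2]<hi)]
    if len(Q)>20: print(len(Q),np.median(Q,0),cv2.minAreaRect(Q[:,:2].astype(np.float32)*1000))
E
python3 sc.py
```

```text
time: 8.25
tool_pos: [0.4974, 0.1534, 0.2368]
tool_rot: [-3.14, -0.003, 2.641]
contact_force: [0.3, -0.4, 0.3]
opening: 0.0917
grip_force: 0.0
time: 9.05
tool_pos: [0.4714, 0.3178, 0.2367]
tool_rot: [-3.139, 0.001, 1.612]
contact_force: [-0.3, -0.6, 0.2]
opening: 0.0918
grip_force: 0.0
time: 9.15
tool_pos: [0.472, 0.316, 0.2372]
tool_rot: [-3.139, 0.001, 1.616]
contact_force: [-0.2, 0.6, -0.5]
opening: 0.0919
grip_force: 0.0
[0.47225539 0.31573554 0.2375608 ] [-3.13986327e+00  1.22303593e-03  1.61445346e+00] 9.2
1036 [0.47271646 0.32221488 0.09382534] ((472.7557373046875, 320.6815185546875), (17.96630096435547, 59.318572998046875), 0.19799917936325073)
246 [0.46960661 0.35184238 0.04921114] ((472.8037414550781, 322.0467834472656), (21.960552215576172, 72.53813934326172), 0.13274016976356506)
```

View pics/w3.png

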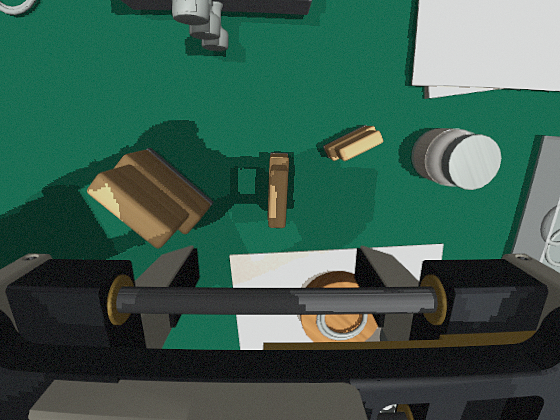

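The target scraper is at (278,190), with the handle measuring 18 x 59 mm and its top at 94 mm. The taller look-alike at (150,195) may be close to the gripper body, so I'll check the clearance.

```bash
python3 - <<'E'
from h import *
P=np.load('w3.npy').reshape(-1,3)
for cx,cy in((.34,.31),(.557,.373)):
    Q=P[(np.hypot(P[:,0]-cx,P[:,1]-cy)<.065)&(P[:,2]>.02)&(P[:,2]<.16)]
    zs=np.percentile(Q[:,2],99.5); T=Q[Q[:,2]>zs-.006]
    print(zs,cv2.boxPoints(cv2.minAreaRect(T[:,:2].astype(np.float32)*1000)).round(), 'all x',np.percentile(Q[:,0],[.5,99.5]))
E
```

```text
0.13192482818436488 [[301. 330.]
 [363. 276.]
 [380. 295.]
 [318. 350.]] all x [0.30426842 0.38685327]
0.07302510261419339 [[533. 371.]
 [540. 358.]
 [579. 381.]
 [572. 393.]] all x [0.52836583 0.57681425]
```

```bash
python3 -m handwheel '[2,5,-20,-0.04,1,0,0,-30,0,1,0,0,-30,0,1,0,0,-30,0,1,0,0,-25,0,1,0,0,-15,0,1,0,0,-6.5,0,1,0,0,0,0,1]'; python3 -m handwheel '[0,0,0,0,0,0,0,0,0,0,0,0,0,0,0,0,0,0,0,0,0,0,0,0,0,0,0,0,0,0,0,0,0,0,0,0,0,0,0,0]' 50;  python3 -m handwheel '[0,0,0,0,0,0,0,0,0,0,0,0,0,0,0,0,0,0,0,0,0,0,0,0,0]' 50
```

```text
time: 10.0
tool_pos: [0.4744, 0.3206, 0.0813]
tool_rot: [-3.14, 0.001, 1.571]
contact_force: [0.4, 0.1, 0.0]
opening: 0.0916
grip_force: 0.0
time: 10.8
tool_pos: [0.4745, 0.3216, 0.082]
tool_rot: [3.142, 0.0, 1.571]
contact_force: [0.0, -0.4, 0.5]
opening: 0.0326
grip_force: 0.0
time: 11.3
tool_pos: [0.4745, 0.3216, 0.082]
tool_rot: [-3.142, 0.0, 1.571]
contact_force: [0.3, 0.5, -0.7]
opening: 0.0179
grip_force: 49.9
```

```bash
python3 -m handwheel '[0,0,8,0,0,0,0,25,0,0,0,0,40,0,0,0,0,40,0,0,0,0,30,0,0,0,0,10,0,0,4,-20,0,0.04,0,8,-29,0,0.06,0]'; python3 -m handwheel '[8,-29,0,0.06,0,8,-29,0,0.06,0,8,-29,0,0.06,0,8,-29,0,0.06,0,8,-29,0,0.06,0,8,-29,0,0.06,0,8,-29,0,0.06,0,8,-29,0,0.06,0]';python3 -m handwheel '[8,-29,0,0.06,0,8,-29,0,0.06,0,8,-20,0,0.06,0,0,-7.5,0,0.007,0,0,0,0,0,0,0,0,0,0,0,0,0,0,0,0]'
python3 - <<'E'
from h import *
W=np.load('w2.npy'); P=W.reshape(-1,3); P=P[np.isfinite(P[:,0])]
c=np.array([.5835,-.0017])
P=P[np.hypot(P[:,0]-c[0],P[:,1]-c[1])<.14]
for a0 in [40.5]:
    a=np.radians(a0); R=np.array([[np.cos(a),np.sin(a)],[-np.sin(a),np.cos(a)]])
    L=(P[:,:2]-c)@R.T*1000
    for s in(-1,1):
        m=(abs(L[:,1]-s*46)<8)&(L[:,0]>-35)&(L[:,0]<80)&(P[:,2]>.075)&(P[:,2]<.083)
        if m.sum()>10:
            f=np.polyfit(L[m,0],L[m,1],1); print(s,m.sum(),np.degrees(np.arctan(f[0])),f[1])
    m=(abs(L[:,1])<40)&(L[:,0]<-20)&(L[:,0]>-60)&(P[:,2]>.075)&(P[:,2]<.083); print('back',np.percentile(L[m,0],[3,50,97]))
    m=(abs(L[:,1])<41)&(L[:,0]<100)&(L[:,0]>-36)&(P[:,2]>.0755)&(P[:,2]<.083); print('scrap x',np.percentile(L[m,0],[1,5,50,95]),m.sum())
s=robot.observe(); print(s['tool_pos'],s['tool_rot'],s['opening'],s['grip_force'])
im,d,cc=snap('side'); v=cv2.resize(im[130:310,180:400],None,fx=3,fy=3)
im2,_,_=snap('scene'); v2=cv2.resize(im2[120:300,210:400],None,fx=3,fy=3); cv2.imwrite('pics/s4.png',v); cv2.imwrite('pics/s5.png',v2)
E
```

```text
time: 12.1
tool_pos: [0.4857, 0.2729, 0.2345]
tool_rot: [-3.141, -0.0, 1.675]
contact_force: [0.0, -1.1, -2.1]
opening: 0.0176
grip_force: 49.9
time: 12.9
tool_pos: [0.5501, 0.0394, 0.2338]
tool_rot: [-3.14, -0.001, 2.153]
contact_force: [0.9, 0.2, -1.5]
opening: 0.0176
grip_force: 49.9
time: 13.6
tool_pos: [0.5742, -0.0437, 0.235]
tool_rot: [3.141, -0.001, 2.338]
contact_force: [-0.4, 0.2, -1.9]
opening: 0.0175
grip_force: 49.9
-1 336 0.4716588534596951 -45.9562045178658
1 330 0.7587574889153069 45.772625795558966
back [-46.58515476 -43.99012346 -40.8475763 ]
scrap x [ 0.9467101   2.77802702 17.02610639 26.15616373] 715
[ 0.57417018 -0.04370017  0.23496914] [ 3.14147070e+00 -5.55294348e-04  2.33830149e+00] 0.017502467783283737 49.93418633937836
```

View pics/s4.png

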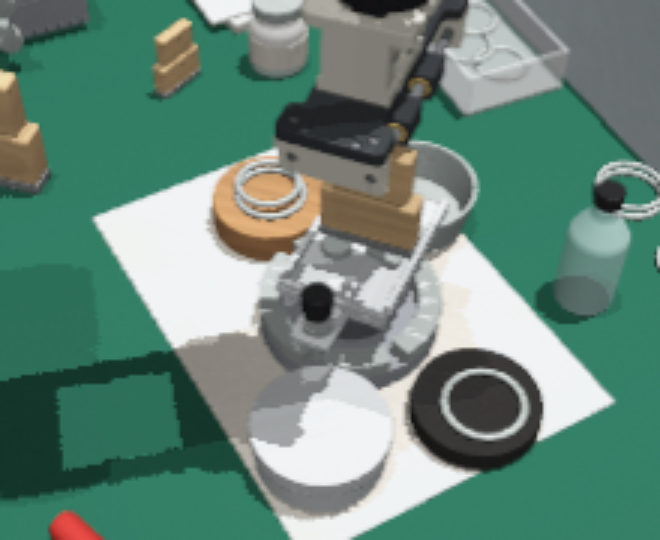

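The held scraper is over the plate with its handle in the jaws. It hangs too far toward the front-right, so I'll correct that and lower it into the clear strip.

```bash
python3 -m handwheel '[-2,10,0,-0.03,0,-3,12,0,-0.02,0,-1.5,6.2,0,0,0,0,0,-15,0,0,0,0,-20,0,0,0,0,-12,0,0,0,0,0,0,0]'
python3 - <<'E'
from h import *
im2,_,_=snap('scene'); v2=cv2.resize(im2[120:300,210:400],None,fx=3,fy=3); cv2.imwrite('pics/s6.png',v2)
s=robot.observe(); print(s['tool_pos'],s['tool_rot'])
E
```

```text
time: 14.4
tool_pos: [0.567, -0.0164, 0.1863]
tool_rot: [-3.139, -0.003, 2.288]
contact_force: [-0.3, 0.6, -1.8]
opening: 0.0178
grip_force: 49.9
[ 0.56774808 -0.01656113  0.18759443] [-3.14070057e+00 -1.09617384e-03  2.28820328e+00]
```

View pics/s6.png

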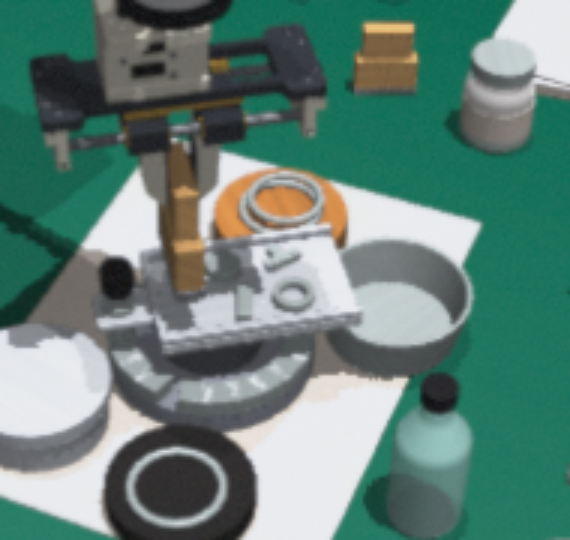

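The scraper at (185,270) is above the clear strip, behind the button (220,262), bar (243,300), tee (282,257) and ring (293,293). Lowering.

```bash
python3 -m handwheel '[0,1,-12,0,0,0,0,-12,0,0,0,0,-7,0,0,0,0,-2,0,0,0,0,0,0,0,0,0,0,0,0]'; python3 -m handwheel '[0,0,-0.7,0,0,0,0,-0.5,0,0,0,0,0,0,0]'
```

```text
time: 15.05
tool_pos: [0.5683, -0.0158, 0.1553]
tool_rot: [3.141, 0.001, 2.288]
contact_force: [1.0, 0.5, -1.3]
opening: 0.0179
grip_force: 49.9
time: 15.35
tool_pos: [0.5681, -0.0157, 0.154]
tool_rot: [3.141, 0.0, 2.288]
contact_force: [-0.5, -0.8, -0.9]
opening: 0.0181
grip_force: 49.9
```

```bash
python3 -m handwheel '[0,0,-0.7,0,0,0,0,0,0,0]'; python3 -m handwheel '[0,0,-0.7,0,0,0,0,0,0,0]';python3 -m handwheel '[0,0,-0.5,0,0,0,0,0,0,0]'
```

```text
time: 15.55
tool_pos: [0.568, -0.0157, 0.1531]
tool_rot: [3.142, -0.0, 2.288]
contact_force: [0.2, 0.9, -1.2]
opening: 0.0177
grip_force: 49.9
time: 15.75
tool_pos: [0.568, -0.0157, 0.1523]
tool_rot: [-3.142, -0.0, 2.288]
contact_force: [-0.2, 0.3, -2.2]
opening: 0.0179
grip_force: 49.9
time: 15.95
tool_pos: [0.5681, -0.0157, 0.1519]
tool_rot: [3.141, 0.0, 2.288]
contact_force: [0.2, -0.0, -1.5]
opening: 0.0179
grip_force: 49.9
```

```bash
python3 -m handwheel '[4.5,3.9,0,0,0,4.5,3.9,0,0,0,4.5,3.9,0,0,0,4.5,3.9,0,0,0,4.5,3.9,0,0,0,4.5,3.9,0,0,0,4.5,3.9,0,0,0,4.5,3.9,0,0,0]'; python3 -m handwheel '[3.8,3.3,0,0,0,3.8,3.3,0,0,0,3.8,3.3,0,0,0,3.8,3.3,0,0,0,3.8,3.3,0,0,0,3.8,3.3,0,0,0,0,0,0,0,0]'
```

```text
time: 16.75
tool_pos: [0.6043, 0.0157, 0.1519]
tool_rot: [-3.141, -0.0, 2.288]
contact_force: [-1.9, -0.6, 1.5]
opening: 0.0179
grip_force: 49.9
time: 17.45
tool_pos: [0.6276, 0.036, 0.1519]
tool_rot: [3.14, 0.0, 2.288]
contact_force: [0.8, 0.9, -0.1]
opening: 0.0175
grip_force: 49.9
```

```bash
python3 -m handwheel '[3.5,3.1,0,0,0,3.5,3.1,0,0,0,3.5,3.1,0,0,0,3.5,3.1,0,0,0,3.5,3.1,0,0,0,3.5,3.1,0,0,0,3.5,3.1,0,0,0,3.5,3.1,0,0,0]'; python3 -m handwheel '[3.5,3.1,0,0,0,2.5,2.1,0,0,0,0,0,0,0,0,0,0,0,0,0]'
python3 - <<'E'
from h import *
im2,_,_=snap('scene'); v2=cv2.resize(im2[130:290,230:400],None,fx=3,fy=3); cv2.imwrite('pics/s7.png',v2)
E
```

```text
time: 18.25
tool_pos: [0.6552, 0.0605, 0.1519]
tool_rot: [3.141, 0.0, 2.288]
contact_force: [0.1, -1.0, 0.2]
opening: 0.0178
grip_force: 49.9
time: 18.65
tool_pos: [0.6611, 0.0656, 0.1519]
tool_rot: [3.141, 0.0, 2.288]
contact_force: [-0.7, -0.3, -0.6]
opening: 0.0179
grip_force: 49.9
```

View pics/s7.png

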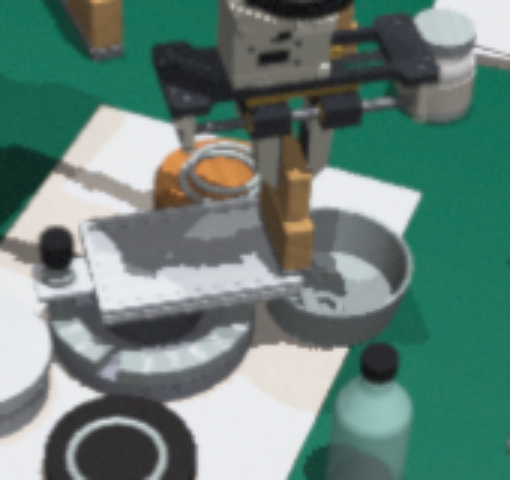

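The plate at (180,255) is swept clear and scrap lies in the pan. Lift away and set the scraper down on free bench.

```bash
python3 -m handwheel '[0,0,10,0,0,0,0,25,0,0,0,0,35,0,0,0,0,18,0,0,-15,10,0,0,0,-22,15,0,0,0,-22,15,0,0,0,-22,15,0,0,0]'; python3 -m handwheel '[-22,15,0,0,0,-22,15,0,0,0,-22,15,0,0,0,-22,15,0,0,0,-22,15,0,0,0,-10,4,0,0,0,0,0,0,0,0,0,0,0,0,0]'
python3 - <<'E'
from h import *
im,d,c=snap('scene'); W=cloud(d,c); v2=cv2.resize(im[130:290,230:400],None,fx=3,fy=3); cv2.imwrite('pics/s8.png',v2)
P=W.reshape(-1,3); q=P[(np.hypot(P[:,0]-.46,P[:,1]-.2)<.06)]; print(np.nanpercentile(q[:,2],[5,50,95]))
q=P[(np.hypot(P[:,0]-.518,P[:,1]+.048)>-1)&(np.hypot(P[:,0]-.530,P[:,1]+.048)<.012)]; print('knob top',np.nanmax(q[:,2]))
E
```

```text
time: 19.5
tool_pos: [0.5789, 0.1206, 0.2406]
tool_rot: [3.141, 0.0, 2.287]
contact_force: [0.7, 0.3, -1.4]
opening: 0.0178
grip_force: 49.9
time: 20.3
tool_pos: [0.4606, 0.1989, 0.2405]
tool_rot: [3.14, 0.001, 2.288]
contact_force: [0.8, -0.0, -0.8]
opening: 0.0177
grip_force: 49.9
[0.00200947 0.33535963 0.47955201]
knob top 0.11839055464652559
```

View pics/s8.png

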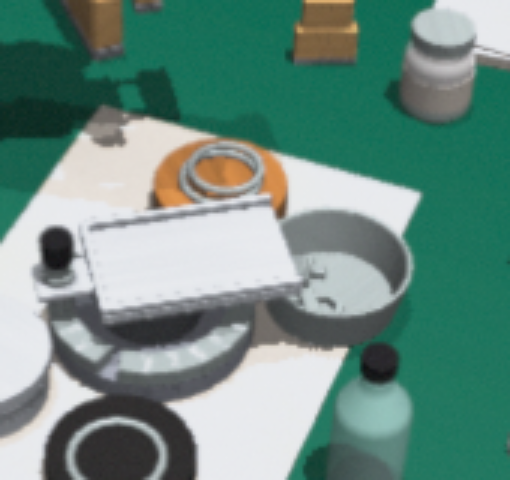

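The plate is empty, with pieces visible in the pan at (315,270) and (325,300) and the rest under the overhang. The knob sits as before.

```bash
python3 -m handwheel '[0,0,-20,0,0,0,0,-35,0,0,0,0,-40,0,0,0,0,-35,0,0,0,0,-18,0,0,0,0,-7,0,0,0,0,0,0,0,0,0,0,0,0]'; python3 -m handwheel '[0,0,-1.5,0,0,0,0,-0.8,0,0,0,0,0,0,0,0,0,0,0,0]'
```

```text
time: 21.15
tool_pos: [0.4609, 0.1992, 0.0858]
tool_rot: [3.14, 0.001, 2.287]
contact_force: [0.5, 0.1, -1.6]
opening: 0.0176
grip_force: 49.9
time: 21.55
tool_pos: [0.4599, 0.1994, 0.083]
tool_rot: [3.141, 0.0, 2.288]
contact_force: [-0.6, -0.8, -1.1]
opening: 0.0178
grip_force: 49.9
```

```bash
python3 -m handwheel '[0,0,-0.9,0,0,0,0,0,0,0,0,0,0,0,0]'; python3 -m handwheel '[0,0,0,0,0.3,0,0,0,0,0.6,0,0,0,0,1,0,0,0,0,1,0,0,0,0,1,0,0,0,0,1,0,0,0,0,1,0,0,0,0,1]'; python3 -m handwheel '[0,0,10,0,1,0,0,25,0,1,0,0,40,0,1,0,0,40,0,1,0,0,30,0,1,-20,15,10,0,1,0,0,0,0,1,0,0,0,0,1]'
python3 - <<'E'
from h import *
im,d,c=snap('wrist'); W=cloud(d,c); P=W.reshape(-1,3)
P=P[np.hypot(P[:,0]-.46,P[:,1]-.199)<.06]
for lo,hi in((.086,.1),(.044,.056)):
    Q=P[(P[:,2]>lo)&(P[:,2]<hi)]; print(len(Q),np.median(Q,0) if len(Q) else '',cv2.minAreaRect(Q[:,:2].astype(np.float32)*1000) if len(Q) else '')
im2,_,_=snap('scene'); im3,_,_=snap('side')
cv2.imwrite('pics/end.png',np.hstack([cv2.resize(im[60:330,100:460],(400,300)),cv2.resize(im3[120:300,160:400],(400,300))]))
E
```

```text
time: 21.85
tool_pos: [0.46, 0.1993, 0.0819]
tool_rot: [3.141, 0.0, 2.288]
contact_force: [-0.5, -0.5, 1.8]
opening: 0.0179
grip_force: 49.9
time: 22.65
tool_pos: [0.4599, 0.1993, 0.0818]
tool_rot: [3.141, 0.0, 2.288]
contact_force: [0.7, -0.9, 0.6]
opening: 0.0769
grip_force: 0.0
time: 23.45
tool_pos: [0.4397, 0.2144, 0.2373]
tool_rot: [3.141, 0.001, 2.289]
contact_force: [0.4, -0.4, -0.3]
opening: 0.0913
grip_force: 0.0
955 [0.45874069 0.19996271 0.09385572] ((460.5733947753906, 198.66456604003906), (17.362472534179688, 59.017127990722656), 40.95694351196289)
243 [0.44060928 0.22155445 0.04945825] ((460.3214416503906, 198.90390014648438), (21.806751251220703, 74.25006103515625), 41.77996826171875)
```

View pics/end.png

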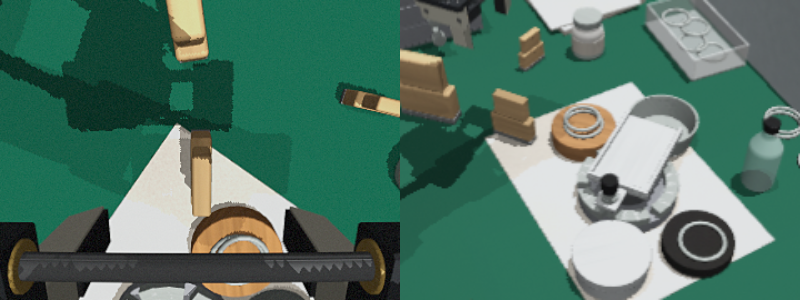

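The scraper stands upright at (0.460, 0.199), with its handle top at 94 mm as expected. I've used all ten views, so the last check of the pan is numeric.

```bash
python3 -m handwheel '[20,-12,0,0,1,26,-15.5,0,0,1,26,-15.5,0,0,1,26,-15.5,0,0,1,26,-15.5,0,0,1,26,-15.5,0,0,1,26,-15.5,0,0,1,26,-15.5,0,0,1]'; python3 -m handwheel '[26,-15.5,0,0,1,20,-12,0,0,1,0,0,0,0,1,0,0,0,0,1]'
python3 - <<'E'
from h import *
im,d,c=snap('wrist'); W=cloud(d,c)
pan=np.array([.6928,.0936]); r=np.hypot(W[...,0]-pan[0],W[...,1]-pan[1])
m=((r<.053)&(W[...,2]>.009)&(W[...,2]<.058)).astype(np.uint8)
n,l,st,ce=cv2.connectedComponentsWithStats(m)
for i in range(1,n):
    if st[i,4]>30: P=W[l==i]; print(st[i,4],np.median(P,0).round(3),P[:,2].max().round(3),[np.round(v) for v in cv2.minAreaRect(P[:,:2].astype(np.float32)*1000)[:2]])
rim=(r>.05)&(r<.07)&(W[...,2]>.04)&(W[...,2]<.05); R=W[rim]; print('rim',cv2.minEnclosingCircle(R[:,:2].astype(np.float32)*1000))
q=W[(r<.05)&(W[...,2]<.009)];print('floor px',len(q))
t=W[(np.hypot(W[...,0]-.5835,W[...,1]+.0017)<.1)&(W[...,2]>.06)&(W[...,2]<.085)]; a=.717
L=(t[:,:2]-[.5835,-.0017])@np.array([[np.cos(a),-np.sin(a)],[np.sin(a),np.cos(a)]]); k=abs(L[:,1])<.038; k&=L[:,0]>-.035; print('plate max z',np.percentile(t[k,2],[50,99]) if k.any() else None)
E
```

```text
time: 24.4
tool_pos: [0.6428, 0.0924, 0.2355]
tool_rot: [-3.14, -0.001, 2.287]
contact_force: [0.6, 1.2, -0.3]
opening: 0.0916
grip_force: 0.0
time: 24.8
tool_pos: [0.6876, 0.0657, 0.2351]
tool_rot: [-3.14, -0.002, 2.287]
contact_force: [-0.9, 0.5, -0.6]
opening: 0.0916
grip_force: 0.0
903 [0.714 0.115 0.017] 0.033 [array([697.,  97.]), array([ 96., 106.])]
596 [0.662 0.097 0.019] 0.029 [array([663.,  98.]), array([40., 28.])]
441 [0.692 0.07  0.021] 0.025 [array([696.,  71.]), array([32., 33.])]
rim ((693.8142700195312, 92.75149536132812), 60.94801330566406)
floor px 3639
plate max z [0.06997501 0.0716606 ]
```

```bash
python3 -c "
from cell import robot
print(robot.hand_in())"
```

```text
the job is handed in; nothing more can be done
None
```

I handed the job in at about 25 s of the 61 s, with no verdict returned: plunger home at the pan, plate wiped clear with the scraper, scraper upright on the bench and released, and nothing in the pan above 33 mm, though I couldn't pick out all four pieces individually.

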